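# Count along the lane rack and push the carton into the third gap

### The job

Starting at the robot's left-hand end of the grey lane rack, run a fingertip along the top of its front rail, counting off the gaps underneath (filled ones count too), and stop over the third. Then push the loose carton that stands in front of the rack into that third gap, lengthways, until it is fully home against the back plate. Only push it along the table, never lift or tip it; leave the stock in the other gaps and everything else on the table where it is, and finish with the hand clear.

Things in the scene. Friction and masses are not known exactly. Their poses are not given: they have to be found in the camera images.
- rack: Fixed grey sheet-steel lane rack, 412 mm wide: six gaps (lanes) side by side, open in front and above, no floor (packets slide on the table). Origin on the table, mid-width, in the plane of the dividers' front edges; x points into the gaps, y to the robot's left, z up. Yaw up to 0.15 rad. Dividers 4 mm thick, 68 mm apart; gaps 64 mm wide inside; inner face of the back plate at x = 90 mm.
- gap1 (a point): Middle of the mouth of the first gap (the left-hand, +y, end one): on the table, in the plane of the dividers' front edges, at y = +170 mm in the rack's frame; axes as the rack's. The gap centres are at y = +170, +102, +34, -34, -102, -170 mm. The first, fourth and fifth gaps hold stock, the others are empty.
- gap3 (a point): Middle of the mouth of the third gap, at y = +34 mm in the rack's frame, on the table; axes as the rack's. Dividers stand at y = +204, +136, +68, 0, -68, -136, -204 mm, 56 mm high; the back plate, a low stop, is 38 mm high.
- rail: The rack's rigid front rail: bare aluminium square tube across the tops of the dividers, 412 mm long (y), 20 mm deep (x = 0 to 20 mm of the rack), top face 72 mm and underside 56 mm above the table. Origin in its top face, mid-length, on its front edge; axes as the rack's. On top a dark rivet marks each divider; on its front a blank white ticket marks each gap.
- carton: Loose closed cardboard carton to push in: 110 mm long (its x), 54 wide (y), 48 high, about 0.25 kg, standing in front of the rack. Starts within 0.2 rad of the rack's x, its front end 10 to 40 mm short of the dividers, anywhere from the second to the fifth gap. Origin: centre of its underside. Home, it is at x = 35 mm in the rack's frame; its near end sticks out 20 mm from the gap.
- stock_box: Bystander in the first, fourth or fifth gap: cardboard box 95 x 50 x 44 mm high. Origin: centre of its underside.
- stock_pack: Bystander in the first, fourth or fifth gap: white pack 90 x 46 x 40 mm high. Origin: centre of its underside.
- stock_tin: Bystander in the first, fourth or fifth gap: small upright tin, diameter 52 mm, 52 mm high. Origin: centre of its underside.
- jar_a: Bystander on the table to the robot's left: clear jar with red lid, diameter 66 mm, 95 mm high. Origin: centre of its underside.
- jar_b: Bystander on the table to the robot's right: amber jar with red lid, diameter 66 mm, 95 mm high. Origin: centre of its underside.
- tin: Bystander on the table to the robot's right: steel tin, diameter 74 mm, 108 mm high. Origin: centre of its underside.
- tape: Bystander near the robot on its left: roll of tape lying flat, diameter 100 mm, 48 mm high. Origin: centre of its underside.
- marker: Bystander near the robot on its right: marker pen lying flat, 130 mm long, 14 mm thick. Origin: centre of its underside.
Not all that is in view belongs to the job. What is shaped like the carton but green, purple or turquoise is not meant.

How it is judged:
By the outcome, as a careful person would: the job done as asked, in the order asked, and still so for the second after the job is handed in, with the robot touching nothing.
It also fails if it takes over 64 s, if anything falls off the work surface, if the arm or the gripper's body presses on something with over 40 N, if the wrist force passes 120 N, or if a joint passes its speed limit or range.

### The arm

A 6-joint arm with a two-finger parallel gripper is mounted at the origin on the work surface. World frame = base frame: x ahead of the robot, y to its left, z up, the work surface at z = 0. Lengths are in m, angles in rad, forces in N, time in s.
With the tool pointing down it reaches from about 0.35 to 0.775 m from the base axis. Payload 7.3 kg.
Tool frame: the origin (TCP) lies at the very end of the fingers, on their centre line; the grasp point (between the pads) lies 19 mm behind it; z points along the fingers, y is the direction in which the jaws open and shut (so a half turn about z gives the same grasp; the last joint's range is limited). The gripper opens to 92 mm and grips with 3 to 60 N. Pads are 19 mm wide; open, the fingers measure 130 mm over their backs; the gripper's body (75 mm by 190 mm) begins 47 mm behind the grasp point.
Start: joints at [1.089, 0.342, 1.524, -0, 1.275, -0.146], TCP at [0.173, 0.496, 0.227] pointing down, gripper open.
Joint ranges: [-2.53, 2.53], [-0.77, 2.02], [0.04, 2.7], [-1, 4.14], [0.28, 2.66], [-3.11, 3.11]. Speed limits (rad/s): [2.57, 2.57, 3.14, 3.14, 3.14, 3.14].

### API

Orientations are given as [roll, pitch, yaw] about the fixed x, y, z axes, in that order (R = Rz(yaw) Ry(pitch) Rx(roll)).
In Python, from cell import robot gives the robot as it stands.
- The arm moves only by the tool apply_moves, never from a script. Its argument "plan" is a list of rows, each an object of numbers: "tx", "ty", "tz": the shift along the tool's x, y, z in m; "yaw": the turn about the tool's z in rad; "grip": the opening, from -1 (shut) to 1 (fully open), so that 0 is half open. In form: [{"tx": .., "ty": .., "tz": .., "yaw": .., "grip": ..}, ...]. A call has 1 to 8 rows; each row is the pose to reach, as a shift and turn from the pose commanded when the call began, along the tool's axes at that moment; what a row does not reach only later rows make up. A row lasts 1/8 s, in which the tool goes at most 62.5 mm and 10.7 degrees, less where a joint would pass 70% of its speed; a pose out of reach is approached as far as the arm can. A call with a gripper value outside its range is refused whole. The fingers move at their own pace and stop on an object; "force" is the grip in N (left out, the last holds). Time passes only in rows, so rows that repeat a pose let the fingers close. It gives the time, the measured TCP pose, the force and the opening at its end, in the units of the state.
- robot.observe(): the state, without advancing time (a new reading comes with each control period).
- robot.read_camera(name): name is "scene" or "side" or "wrist"; returns (picture, depth): 420x560x3 uint8, red, green, blue; 420x560 float32, m along the optical axis (not along the pixel's ray), 0 where there is no reading.
- robot.get_calibration(name): a dict with "camera_matrix" (3x3 intrinsics, pixels), "k1" (the pictures are not rectified: a ray, as slopes to the right and down, at radius r is drawn at 1 + k1 r^2 times it, then the intrinsics apply), "R" (3x3) and "t" (3): a world point X has camera coordinates R X + t. Camera axes: x right, y down, z forward; pixel columns grow to the right and rows downward; lengths in m; the calibration is good to about 2 mm. A picture is of the moment at which its call begins: read the wrist's pose just before it. get_calibration takes no time and is no camera call; for the wrist camera it gives the pose at the moment of the call.
- robot.hand_in(): hands the job in, once; it reports no verdict.
Trained networks look in the newest picture that a camera, given by its name, has taken for a name from the list of things; names that differ only in an ending like _2 or _b are one class to them, and where a whole thing is asked for, a point or a joint stands for the part that bears it (a point fixed in the world has none). Each returns a list of dicts, best first, with "confidence" (0 to 1); they miss things now and then, are a little off and sometimes report something else, mostly with a low value. They report only what shows in the picture. A call takes as long as a camera call. They do not tell look-alikes from the thing itself.
- robot.outline_of(label, camera): "region" (420x560 bool, what is visible of it) and "pixel" ([row, column] in pixels, amid what is visible of it).
- robot.tip_of(label, camera): "pixel" ([row, column] in pixels: a listed point, or the origin of a listed thing).
The state is a dict: "time": time; "qpos": joint angles; "qvel": joint speeds; "joint_efforts": joint torques, N m; "tool_pos": TCP position; "tool_rot": TCP orientation; "contact_force": force on the tool from outside, world axes, zero at the start; "torque": the same for the moment, N m; "opening": finger opening in m.
Only numpy, scipy, OpenCV 4.12 (cv2) and the standard library are available. Lean on these libraries where they do the work, as an engineer would, in place of code of your own. Each camera call takes 0.05 s, during which the arm holds its last target.

## Working session

There is one attempt and no reset: what is moved stays moved. The work goes in short steps, Python scripts to look and compute and a tool call to move; the robot and the scene stay as the last step left them, time stands still between calls to the robot, and variables do not carry over. Pictures are saved under pics/ and viewed, and the job is handed in when it is done.

Besides the shell and the picture viewer there is one more tool, called after ">>>" as name([rows], argument=value, ...), one row to a line, values as JSON. apply_moves: Moves the arm, as the interface text tells. Its arguments: {"type":"object","properties":{"plan":{"type":"array","items":{"type":"object","properties":{"tx":{"type":"number"},"ty":{"type":"number"},"tz":{"type":"number"},"yaw":{"type":"number"},"grip":{"type":"number"}}}},"force":{"type":"number"}},"required":["plan"]}

```bash
ls; mkdir -p pics; cat > h.py <<'E'
import numpy as np, cv2
from cell import robot
def world(cal,px,depth):
    # px (N,2) row,col ; depth N
    px=np.atleast_2d(px).astype(float); K=np.array(cal["camera_matrix"]);k1=cal["k1"]
    pts=px[:,::-1].reshape(-1,1,2)
    n=cv2.undistortPoints(pts,K,np.array([k1,0,0,0,0.])).reshape(-1,2)
    d=np.atleast_1d(depth)[:,None]
    c=np.hstack([n*d,d*np.ones((len(n),1))])
    return (c-np.array(cal["t"]))@np.array(cal["R"])
def pix(cal,X):
    X=np.atleast_2d(X).astype(float)
    rv,_=cv2.Rodrigues(np.array(cal["R"]))
    p,_=cv2.projectPoints(X,rv,np.array(cal["t"],float),np.array(cal["camera_matrix"]),np.array([cal["k1"],0,0,0,0.]))
    return p.reshape(-1,2)[:,::-1]
def cloud(cal,depth):
    r,c=np.mgrid[0:420,0:560]
    W=world(cal,np.c_[r.ravel(),c.ravel()],depth.ravel()).reshape(420,560,3)
    W[depth<=0]=np.nan
    return W
E
python3 - <<'E'
from h import *
s=robot.observe();print(s)
for n in ("scene","side"):
    im,d=robot.read_camera(n);c=robot.get_calibration(n)
    np.savez(f"{n}0.npz",im=im,d=d,**{k:np.array(v) for k,v in c.items()})
    cv2.imwrite(f"pics/{n}0.png",im[:,:,::-1]);print(n,c)
    for l in ("carton","gap3","gap1","rail"):
        print(l,[(round(x["confidence"],2),np.round(x["pixel"])) for x in robot.tip_of(l,n)])
E
```

```text
pics
{'time': 0.0, 'qpos': array([ 1.08900642e+00,  3.42727822e-01,  1.52504934e+00, -2.89989838e-05,
        1.27539580e+00, -1.46012890e-01]), 'qvel': array([ 2.06151431e-04, -2.35395623e-05, -5.13034542e-04, -1.13536088e-03,
        9.88920652e-05,  4.39203453e-04]), 'joint_efforts': array([ 1.87548071e-04, -4.31235588e+01, -2.44223589e+01,  7.17162900e-02,
        5.60202822e-02, -9.17131229e-05]), 'tool_pos': array([0.17278466, 0.49530436, 0.22603104]), 'tool_rot': array([-3.14002512e+00, -2.02492248e-04,  2.80582394e+00]), 'contact_force': array([ 0.53870045, -0.30839487, -0.79977882]), 'torque': array([ 0.03318217, -0.02774167,  0.00536812]), 'opening': 0.09207106507153015}
scene {'camera_matrix': array([[415.30127495,   0.        , 279.99597672],
       [  0.        , 415.30127495, 210.86143847],
       [  0.        ,   0.        ,   1.        ]]), 'k1': -0.04146317217737987, 'R': array([[-0.26846433,  0.96313773, -0.01710594],
       [ 0.76124316,  0.20123982, -0.61645063],
       [-0.59028447, -0.17851678, -0.78720773]]), 't': array([ 0.13616266, -0.28463615,  1.62334617])}
[... 312 characters left out ...]
rray([[487.14699036,   0.        , 270.87942268],
       [  0.        , 487.14699036, 210.51498767],
       [  0.        ,   0.        ,   1.        ]]), 'k1': 0.0008063587778735127, 'R': array([[ 0.84628418, -0.53271648,  0.00403042],
       [-0.33057004, -0.53105305, -0.7801962 ],
       [ 0.41776374,  0.65893536, -0.6255219 ]]), 't': array([-0.35142038,  0.19693467,  1.09774458])}
carton [(0.79, array([199., 152.])), (0.73, array([276., 338.])), (0.6, array([224., 313.])), (0.6, array([203., 323.])), (0.59, array([246., 260.]))]
gap3 [(0.77, array([169., 292.])), (0.71, array([195., 315.]))]
gap1 [(0.77, array([169., 292.])), (0.71, array([195., 315.]))]
rail [(0.64, array([179., 321.]))]
```

View pics/scene0.png

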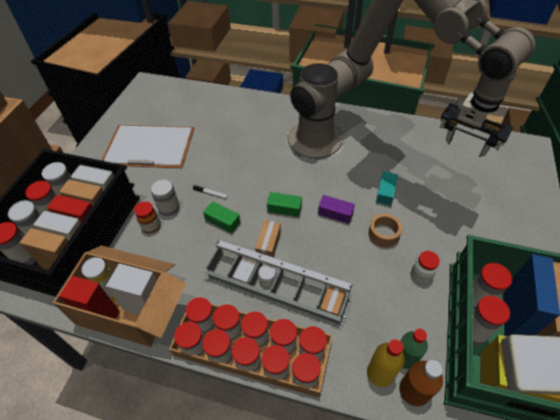

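View pics/side0.png

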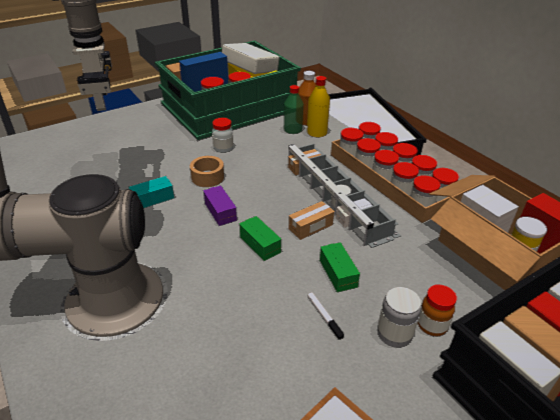

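The scene picture shows the robot at the top and the rack at rows 245–320, cols 208–350. The box is in gap 1, at the right-hand end (298, 335). The tin is at (275, 267) and the pack at (270, 244). The brown carton with a white label stands in front of the rack at (236, 268). The green, purple and turquoise ones are decoys. In the side view the carton is at (219, 311). Next I'll fit the rack and carton from depth.

```bash
python3 - <<'E'
from h import *
for n in ("scene","side"):
    z=np.load(n+"0.npz");cal={k:z[k] for k in("camera_matrix","k1","R","t")}
    cal["k1"]=float(cal["k1"])
    W=cloud(cal,z["d"]);hsv=cv2.cvtColor(z["im"],cv2.COLOR_RGB2HSV)
    print(n,np.nanmedian(W[...,2][(W[...,0]>.4)&(W[...,0]<.5)&(abs(W[...,1])<.3)]))
    x=np.isfinite(W[...,2])
    m=x&(W[...,2]>.03)&(W[...,2]<.09)&(W[...,0]>.35)&(W[...,0]<.72)&(abs(W[...,1])<.32)
    nl,lab,st,ce=cv2.connectedComponentsWithStats(m.astype(np.uint8))
    for i in range(1,nl):
        if st[i,4]>60:
            P=W[lab==i]; print(i,st[i,:4],st[i,4],np.round(P.min(0),3),np.round(P.max(0),3))
    r=m&(W[...,2]>.064)
    P=W[r]; 
    print("rail pts",len(P),np.round(np.median(P,0),3), cv2.minAreaRect(P[:,:2].astype(np.float32)*1000))
    np.savez(n+"W.npz",W=W)
    big=cv2.resize(z["im"][170:330,190:370] if n=="scene" else z["im"][130:260,250:420],None,fx=4 ,fy=4,interpolation=cv2.INTER_CUBIC)
    cv2.imwrite(f"pics/{n}0z.png",big[:600,:800,::-1])
E
```

```text
scene 0.00042617223120457144
1 [266 192  35  20] 470 [ 0.351 -0.082  0.03 ] [0.402 0.03  0.055]
2 [203 201  37  28] 555 [ 0.436 -0.267  0.03 ] [ 0.514 -0.148  0.054]
3 [318 202  35  17] 289 [0.35  0.089 0.03 ] [0.381 0.2   0.053]
4 [369 214  20  28] 231 [0.35  0.262 0.03 ] [0.441 0.32  0.053]
5 [206 220 146  96] 3892 [ 0.462 -0.177  0.03 ] [0.72  0.242 0.078]
rail pts 1025 [0.623 0.049 0.071] ((619.991943359375, 35.92192077636719), (414.6813049316406, 25.15654182434082), 83.621826171875)
side 0.0017470115650035896
1 [288 143 110  96] 3005 [ 0.584 -0.178  0.03 ] [0.72  0.25  0.078]
2 [198 159  26  21] 220 [0.35  0.263 0.03 ] [0.435 0.32  0.052]
4 [212 185  24  29] 195 [0.35  0.089 0.032] [0.375 0.204 0.053]
6 [288 201  46  31] 797 [ 0.459 -0.066  0.03 ] [ 0.574 -0.003  0.054]
7 [243 216  38  36] 591 [ 0.35  -0.08   0.031] [0.397 0.035 0.055]
8 [320 242  40  43] 1003 [ 0.431 -0.266  0.03 ] [ 0.51  -0.146  0.054]
rail pts 896 [0.611 0.002 0.072] ((616.0462036132812, 37.24693298339844), (417.2724609375, 25.339998245239258), 83.54612731933594)
```

View pics/scene0z.png

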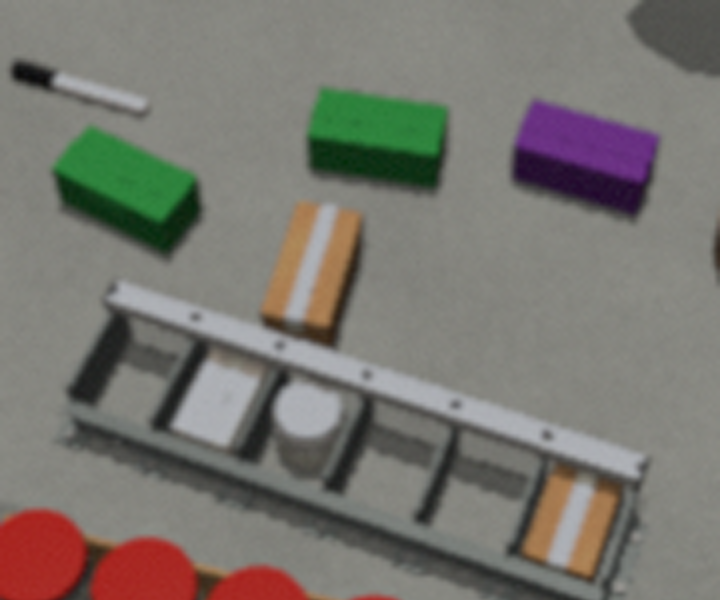

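View pics/side0z.png

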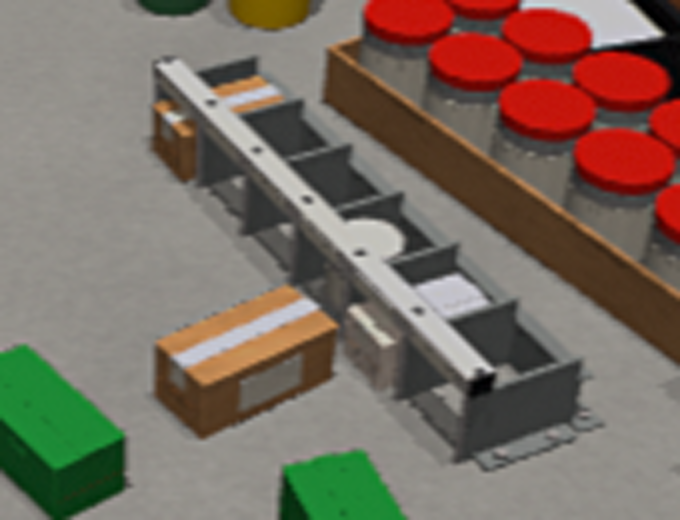

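```bash
cat > fit.py <<'E'
from h import *
def rect(P):
    (c,s,a)=cv2.minAreaRect(P[:,:2].astype(np.float32)*1000)
    return np.round(c,1),np.round(s,1),round(a,2)
def line_fit(P):
    c=P[:,:2].mean(0);u,s,v=np.linalg.svd(P[:,:2]-c,full_matrices=False);d=v[0]*np.sign(v[0][1]);return c,d
E
python3 - <<'E'
from fit import *
for n in ("scene","side"):
    W=np.load(n+"W.npz")["W"];z=np.load(n+"0.npz")
    x=W[...,0];y=W[...,1];zz=W[...,2]
    m=(zz>.067)&(zz<.077)&(x>.55)&(x<.68)&(y>-.19)&(y<.26)
    P=W[m]
    for it in range(4):
        c,d=line_fit(P);nn=np.array([d[1],-d[0]]);e=(P[:,:2]-c)@nn;P=P[abs(e-np.median(e))<.013]
    t=(P[:,:2]-c)@d; e=(P[:,:2]-c)@nn
    print(n,len(P),"rail yaw",np.arctan2(-d[0],d[1]),"t range",np.percentile(t,[0.3,99.7]),"e",np.percentile(e,[2,98]))
    mid=c+d*np.mean(np.percentile(t,[.3,99.7]))+nn*np.mean(np.percentile(e,[2,98])); print("mid",mid)
    m=(zz>.042)&(zz<.054)&(x>.45)&(x<.585)&(y>-.09)&(y<.02)
    print("carton",m.sum(),rect(W[m]),np.median(W[m],0))
    yaw=np.arctan2(-d[0],d[1])
    o=mid-nn*.010; R=np.array([[np.cos(yaw),-np.sin(yaw)],[np.sin(yaw),np.cos(yaw)]])
    print("origin",o, "carton in rack", (np.array(rect(W[m])[0])/1000-o)@R)
E
```

```text
scene 926 rail yaw -0.1110974551479723 t range [-0.21467112  0.19757294] e [-0.01114959  0.01002544]
mid [0.62022622 0.03639917]
carton 496 (array([518.5, -37.1]), array([113.3,  53.5]), 1.58) [ 0.52087878 -0.03556552  0.04758646]
origin [0.61028787 0.03750786] carton in rack [-0.0829503  -0.08432434]
side 804 rail yaw -0.10477390029652822 t range [-0.18314563  0.23040038] e [-0.00943313  0.01178327]
mid [0.61664059 0.03761103]
carton 630 (array([516.6, -34.1]), array([113.9,  59.4]), 2.76) [ 0.51354023 -0.03647855  0.04859388]
origin [0.60669542 0.03865686] carton in rack [-0.08199228 -0.08178026]
```

```bash
cat >> fit.py <<'E'
O=np.array([.6085,.0380]);YAW=-.108
def r2w(x,y):
    c,s=np.cos(YAW),np.sin(YAW);return np.array([O[0]+c*x-s*y,O[1]+s*x+c*y])
def w2r(p):
    c,s=np.cos(YAW),np.sin(YAW);d=np.array(p)[...,:2]-O;return np.stack([c*d[...,0]+s*d[...,1],-s*d[...,0]+c*d[...,1]],-1)
def delta(rx,ry,z,yaw):
    s=robot.observe();p=s["tool_pos"];ro=s["tool_rot"]
    from scipy.spatial.transform import Rotation as Q
    R=Q.from_euler("xyz",ro).as_matrix()
    w=r2w(rx,ry);d=R.T@(np.array([w[0],w[1],z])-p)
    dy=-((yaw-ro[2]+np.pi)%(2*np.pi)-np.pi)
    print("t",round(s["time"],2),"now rack",np.round(w2r(p),4),"z",round(p[2],4),"yaw",round(ro[2],3),"F",np.round(s["contact_force"],1),"-> d",np.round(d,4),"yaw",round(dy,3))
E
python3 - <<'E'
from fit import *
print(r2w(.01,.2),r2w(.01,.034))
delta(.01,.2,.20,3.034)
for n in ("scene","side"):
    z=np.load(n+"0.npz");cal={k:z[k] for k in("camera_matrix","k1","R","t")};cal["k1"]=float(cal["k1"])
    im=z["im"].copy();S=4;r0,c0=(170,190) if n=="scene" else (130,250)
    big=cv2.resize(im[r0:r0+150,c0:c0+190],None,fx=S,fy=S,interpolation=cv2.INTER_CUBIC)
    def L(a,b,col):
        q=(pix(cal,[a,b])+.5-[r0,c0])*S
        cv2.line(big,tuple(int(v) for v in q[0][::-1]),tuple(int(v) for v in q[1][::-1]),col,1)
    def RP(x,y,h): return [*r2w(x,y),h]
    for x in(0,.02): L(RP(x,-.206,.072),RP(x,.206,.072),(255,0,0))
    for y in(-.206,.206): L(RP(0,y,.072),RP(.02,y,.072),(255,0,0))
    for y in np.arange(-.204,.21,.068): L(RP(.003,y,.072),RP(.017,y,.072),(0,0,255))
    cv2.imwrite(f"pics/{n}ov.png",big[:600,:800,::-1])
E
```

```text
[0.63999977 0.23575683] [0.6221066 0.070724 ]
t 0.5 now rack [-0.4823  0.4081] z 0.2267 yaw 2.806 F [ 0.4  0.3 -0.4] -> d [-0.5266 -0.0915  0.0267] yaw -0.228
```

View pics/sceneov.png

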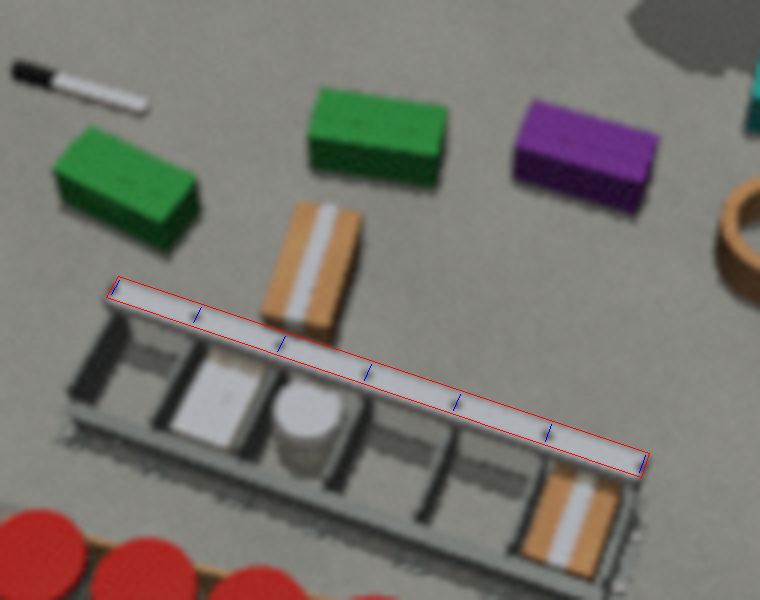

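View pics/sideov.png

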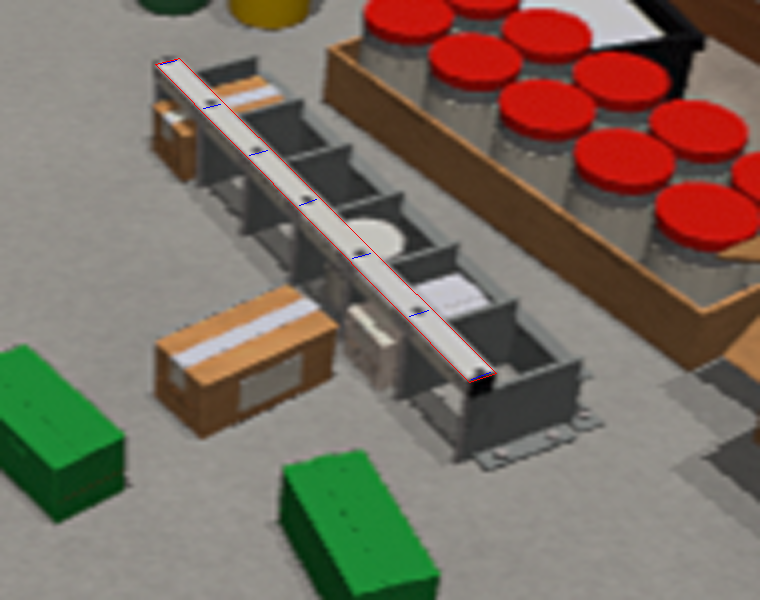

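>>> apply_moves([
  {"tx": -0.06,"ty": -0.01,"tz": 0,"yaw": -0.03,"grip": -1},
  {"tx": -0.12,"ty": -0.02,"tz": 0,"yaw": -0.06,"grip": -1},
  {"tx": -0.18,"ty": -0.03,"tz": 0,"yaw": -0.09,"grip": -1},
  {"tx": -0.24,"ty": -0.04,"tz": 0,"yaw": -0.12,"grip": -1},
  {"tx": -0.3,"ty": -0.05,"tz": 0,"yaw": -0.15,"grip": -1},
  {"tx": -0.36,"ty": -0.06,"tz": 0,"yaw": -0.18,"grip": -1},
  {"tx": -0.42,"ty": -0.07,"tz": 0.01,"yaw": -0.21,"grip": -1},
  {"tx": -0.48,"ty": -0.08,"tz": 0.02,"yaw": -0.228,"grip": -1},
], force=20)

```text
time: 1.5
tool_pos: [0.6015, 0.2609, 0.2066]
tool_rot: [3.141, 0.0, 3.034]
contact_force: [0.5, 0.2, 0.4]
opening: 0.0163
```

```bash
python3 -c "
from fit import *
delta(.01,.2,.085,3.034)"
```

```text
t 1.5 now rack [-0.031   0.2208] z 0.2066 yaw 3.034 F [0.5 0.2 0.4] -> d [-0.0409 -0.0209  0.1216] yaw 0.0
```

>>> apply_moves([
  {"tx": -0.02,"ty": -0.01,"tz": 0.02,"grip": -1},
  {"tx": -0.04,"ty": -0.021,"tz": 0.06,"grip": -1},
  {"tx": -0.041,"ty": -0.021,"tz": 0.1,"grip": -1},
  {"tx": -0.041,"ty": -0.021,"tz": 0.11,"grip": -1},
  {"tx": -0.041,"ty": -0.021,"tz": 0.11,"grip": -1},
])

```text
schema error: expected keys tx, ty, tz, yaw, grip
```

```bash
python3 - <<'E'
from fit import *
delta(.01,.2,.072,3.034)
cal=robot.get_calibration("wrist");im,d=robot.read_camera("wrist")
cv2.imwrite("pics/w1.png",im[:,:,::-1])
for y in (.204,.136,.068,0): print(y,np.round(pix(cal,[*r2w(.01,y),.072])))
E
```

```text
t 1.5 now rack [-0.031   0.2208] z 0.2066 yaw 3.034 F [0.5 0.2 0.4] -> d [-0.0409 -0.0209  0.1346] yaw 0.0
0.204 [[248. 257.]]
0.136 [[248. 175.]]
0.068 [[248.  93.]]
0 [[248.   9.]]
```

View pics/w1.png

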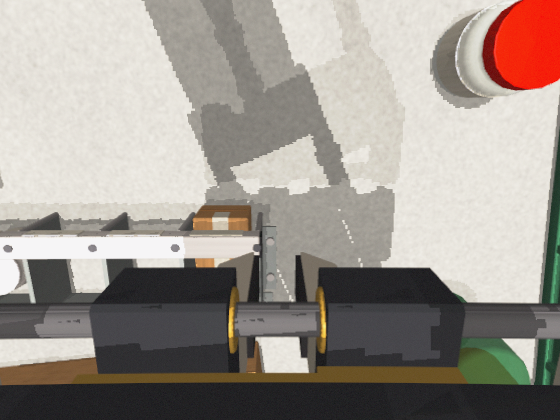

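The wrist view shows rivets at row 248, cols 8, 92, 175 and 258. That matches my predictions within 1 px, so the rack pose is good. Next, the descent.

>>> apply_moves([
  {"tx": -0.02,"ty": -0.01,"tz": 0.02,"yaw": 0,"grip": -1},
  {"tx": -0.04,"ty": -0.021,"tz": 0.06,"yaw": 0,"grip": -1},
  {"tx": -0.041,"ty": -0.021,"tz": 0.1,"yaw": 0,"grip": -1},
  {"tx": -0.041,"ty": -0.021,"tz": 0.12,"yaw": 0,"grip": -1},
  {"tx": -0.041,"ty": -0.021,"tz": 0.127,"yaw": 0,"grip": -1},
  {"tx": -0.041,"ty": -0.021,"tz": 0.127,"yaw": 0,"grip": -1},
])

```text
time: 2.3
tool_pos: [0.6384, 0.2368, 0.08]
tool_rot: [3.141, 0.0, 3.034]
contact_force: [0.8, 0.3, 0.7]
opening: 0.0004
```

```bash
python3 -c "
from fit import *
print(robot.observe()['opening']);delta(.01,.2,.072,3.034)"
```

```text
0.0003731130434635372
t 2.3 now rack [0.0083 0.2009] z 0.08 yaw 3.034 F [0.8 0.3 0.7] -> d [-0.0017 -0.0009  0.008 ] yaw -0.0
```

Lower gently to contact.

>>> apply_moves([
  {"tx": -0.002,"ty": 0,"tz": 0.004,"yaw": 0,"grip": -1},
  {"tx": -0.002,"ty": 0,"tz": 0.006,"yaw": 0,"grip": -1},
  {"tx": -0.002,"ty": 0,"tz": 0.008,"yaw": 0,"grip": -1},
  {"tx": -0.002,"ty": 0,"tz": 0.0085,"yaw": 0,"grip": -1},
])

```text
time: 2.8
tool_pos: [0.6405, 0.2366, 0.0723]
tool_rot: [3.141, 0.001, 3.034]
contact_force: [-1.3, -0.1, 6.5]
opening: 0.0006
```

```bash
python3 -c "
from fit import *
delta(.01,.034,.072,3.034)"
```

```text
t 2.8 now rack [0.0104 0.2009] z 0.0723 yaw 3.034 F [-1.3 -0.1  6.5] -> d [ 0.0005 -0.1669  0.0002] yaw -0.0
```

Touching at about 6 N. Next, the run along the rail.

>>> apply_moves([
  {"tx": 0,"ty": -0.01,"tz": 0,"yaw": 0,"grip": -1},
  {"tx": 0,"ty": -0.02,"tz": 0,"yaw": 0,"grip": -1},
  {"tx": 0,"ty": -0.03,"tz": 0,"yaw": 0,"grip": -1},
  {"tx": 0,"ty": -0.04,"tz": 0,"yaw": 0,"grip": -1},
  {"tx": 0,"ty": -0.05,"tz": 0,"yaw": 0,"grip": -1},
  {"tx": 0,"ty": -0.06,"tz": 0,"yaw": 0,"grip": -1},
  {"tx": 0,"ty": -0.07,"tz": 0,"yaw": 0,"grip": -1},
  {"tx": 0,"ty": -0.08,"tz": 0,"yaw": 0,"grip": -1},
])

```text
time: 3.8
tool_pos: [0.6324, 0.1568, 0.0723]
tool_rot: [3.14, 0.002, 3.033]
contact_force: [0.3, 3.5, 5.8]
opening: 0.0002
```

```bash
python3 -c "
from fit import *
delta(.01,.034,.072,3.034)"
```

```text
t 3.8 now rack [0.0109 0.1207] z 0.0723 yaw 3.033 F [0.3 3.5 5.8] -> d [ 0.0009 -0.0867  0.0002] yaw -0.001
```

>>> apply_moves([
  {"tx": 0.0005,"ty": -0.011,"tz": 0,"yaw": 0,"grip": -1},
  {"tx": 0.001,"ty": -0.022,"tz": 0,"yaw": 0,"grip": -1},
  {"tx": 0.001,"ty": -0.033,"tz": 0,"yaw": 0,"grip": -1},
  {"tx": 0.001,"ty": -0.044,"tz": 0,"yaw": 0,"grip": -1},
  {"tx": 0.001,"ty": -0.055,"tz": 0,"yaw": 0,"grip": -1},
  {"tx": 0.001,"ty": -0.066,"tz": 0,"yaw": 0,"grip": -1},
  {"tx": 0.001,"ty": -0.077,"tz": 0,"yaw": 0,"grip": -1},
  {"tx": 0.001,"ty": -0.087,"tz": 0,"yaw": 0,"grip": -1},
])

```text
time: 4.8
tool_pos: [0.6219, 0.0703, 0.0723]
tool_rot: [3.14, 0.002, 3.033]
contact_force: [0.8, 3.4, 5.8]
opening: 0.0006
```

>>> apply_moves([
  {"tx": 0,"ty": 0,"tz": 0,"yaw": 0,"grip": -1},
  {"tx": 0,"ty": 0,"tz": 0,"yaw": 0,"grip": -1},
  {"tx": 0,"ty": 0,"tz": 0,"yaw": 0,"grip": -1},
  {"tx": 0,"ty": 0,"tz": 0,"yaw": 0,"grip": -1},
  {"tx": 0,"ty": 0,"tz": 0,"yaw": 0,"grip": -1},
  {"tx": 0,"ty": 0,"tz": 0,"yaw": 0,"grip": -1},
  {"tx": 0,"ty": 0,"tz": 0,"yaw": 0,"grip": -1},
  {"tx": 0,"ty": 0,"tz": 0,"yaw": 0,"grip": -1},
])

```text
time: 5.8
tool_pos: [0.6219, 0.0692, 0.0723]
tool_rot: [-3.141, 0.002, 3.033]
contact_force: [-1.6, -1.2, 6.3]
opening: 0.0003
```

```bash
python3 -c "
from fit import *
delta(.01,.034,.072,3.034)"
```

```text
t 5.8 now rack [0.0099 0.0324] z 0.0723 yaw 3.033 F [-1.6 -1.2  6.3] -> d [-0.0001  0.0016  0.0003] yaw -0.001
```

Stopped over gap 3: rack y is 0.032 against 0.034, still touching. Next I'll lift off and go round to the carton's right-hand side.

>>> apply_moves([
  {"tx": 0,"ty": 0,"tz": -0.03,"yaw": 0,"grip": -1},
  {"tx": 0,"ty": 0,"tz": -0.08,"yaw": 0.1,"grip": -0.5},
  {"tx": 0.01,"ty": -0.04,"tz": -0.08,"yaw": 0.28,"grip": 0.3},
  {"tx": 0.03,"ty": -0.09,"tz": -0.08,"yaw": 0.46,"grip": 0.3},
  {"tx": 0.06,"ty": -0.13,"tz": -0.08,"yaw": 0.64,"grip": 0.3},
  {"tx": 0.09,"ty": -0.18,"tz": -0.08,"yaw": 0.82,"grip": 0.3},
  {"tx": 0.093,"ty": -0.182,"tz": -0.08,"yaw": 1.0,"grip": 0.3},
  {"tx": 0.093,"ty": -0.182,"tz": -0.08,"yaw": 1.18,"grip": 0.3},
])

```text
time: 6.8
tool_pos: [0.508, -0.1018, 0.1511]
tool_rot: [-3.141, -0.0, 1.846]
contact_force: [0.0, 0.3, 1.2]
opening: 0.0592
```

>>> apply_moves([
  {"tx": 0,"ty": 0,"tz": 0,"yaw": 0.18,"grip": 0.3},
  {"tx": 0,"ty": 0,"tz": 0,"yaw": 0.36,"grip": 0.3},
  {"tx": 0,"ty": 0,"tz": 0,"yaw": 0.39,"grip": 0.3},
  {"tx": 0,"ty": 0,"tz": 0,"yaw": 0.39,"grip": 0.3},
])

```text
time: 7.3
tool_pos: [0.509, -0.1006, 0.151]
tool_rot: [-3.141, 0.0, 1.466]
contact_force: [0.2, 0.6, -0.9]
opening: 0.0598
```

```bash
cat > look.py <<'E'
from fit import *
import sys
def carton(n,tag,box=None):
    cal=robot.get_calibration(n);im,d=robot.read_camera(n)
    cv2.imwrite(f"pics/{n}{tag}.png",im[:,:,::-1])
    W=cloud(cal,d);hsv=cv2.cvtColor(im,cv2.COLOR_RGB2HSV)
    rk=w2r(W.reshape(-1,3)).reshape(420,560,2)
    xl,xh,yl,yh=box or (-.17,.10,-.15,.12)
    m=(W[...,2]>.042)&(W[...,2]<.053)&(rk[...,0]>xl)&(rk[...,0]<xh)&(rk[...,1]>yl)&(rk[...,1]<yh)
    nl,lab,st,ce=cv2.connectedComponentsWithStats(m.astype(np.uint8))
    for i in np.argsort(-st[1:,4])[:3]+1:
        P=rk[lab==i]
        if len(P)<80: continue
        print(n,tag,len(P),cv2.minAreaRect(P.astype(np.float32)*1000),"range",np.round(np.percentile(P,1,0)*1000),np.round(np.percentile(P,99,0)*1000))
    return im,d,W,rk
E
python3 - <<'E'
from look import *
s=robot.observe();print(s["opening"],s["qpos"].round(2))
delta(-.083,-.15,.02,1.463)
carton("scene","2");carton("side","2");carton("wrist","2")
E
```

```text
0.0597916478362908 [-0.34  0.41  1.65 -0.    1.08 -0.24]
t 7.3 now rack [-0.084  -0.1485] z 0.151 yaw 1.466 F [ 0.2  0.6 -0.9] -> d [-0.0015  0.0011  0.131 ] yaw 0.003
scene 2 498 ((-81.06422424316406, -83.83467864990234), (113.99642181396484, 53.88222122192383), 8.757084846496582) range [-134. -114.] [-26. -53.]
scene 2 161 ((41.57859802246094, -33.19223403930664), (47.248573303222656, 46.707664489746094), 20.223438262939453) range [ 19. -55.] [ 66. -10.]
side 2 635 ((-84.50566864013672, -80.93917846679688), (113.82796478271484, 59.28345489501953), 8.275566101074219) range [-140. -114.] [-29. -51.]
wrist 2 13529 ((-83.32469177246094, -82.49650573730469), (111.00900268554688, 54.3178596496582), 7.932775497436523) range [-137. -112.] [-29. -52.]
wrist 2 322 ((59.65934753417969, -134.18466186523438), (0.9160355925559998, 60.290584564208984), 89.87705993652344) range [  30. -135.] [  89. -134.]
wrist 2 125 ((38.21147155761719, -56.063838958740234), (18.731075286865234, 6.58314323425293), 7.449269771575928) range [ 29. -59.] [ 46. -53.]
```

View pics/wrist2.png

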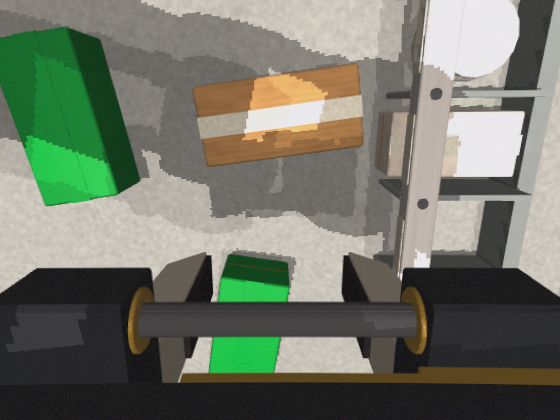

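The wrist view shows the carton at (115, 280), about 8° off the rack. A green decoy shows near the fingers at (310, 250), so I'll check clearance before descending.

```bash
python3 - <<'E'
from look import *
for n in("scene","side"):
    z=np.load(n+"0.npz");W=np.load(n+"W.npz")["W"]
    hsv=cv2.cvtColor(z["im"],cv2.COLOR_RGB2HSV)
    m=(hsv[...,0]>45)&(hsv[...,0]<80)&(hsv[...,1]>120)&(W[...,0]>.3)&(W[...,0]<.6)&(abs(W[...,1])<.3)&(W[...,2]>.042)
    nl,lab,st,ce=cv2.connectedComponentsWithStats(m.astype(np.uint8))
    for i in range(1,nl):
        if st[i,4]>80:
            P=w2r(W[lab==i]); print(n,cv2.boxPoints(cv2.minAreaRect(P.astype(np.float32)*1000)).round().tolist())
cal=robot.get_calibration("wrist")
print(pix(cal,[*r2w(-.083,-.15),.02]))
E
```

```text
scene [[-267.0, -39.0], [-248.0, -143.0], [-193.0, -134.0], [-212.0, -29.0]]
scene [[-139.0, -308.0], [-89.0, -316.0], [-71.0, -207.0], [-120.0, -199.0]]
side [[-273.0, -35.0], [-253.0, -147.0], [-198.0, -137.0], [-217.0, -25.0]]
side [[-147.0, -311.0], [-93.0, -319.0], [-75.0, -207.0], [-128.0, -198.0]]
[[202.32637198 279.01925721]]
```

The decoy's edge is at rack y = -0.198 and the fingers come down at -0.150, so it clears. Descending.

>>> apply_moves([
  {"tx": -0.001,"ty": 0.001,"tz": 0.04,"yaw": 0.003,"grip": 0.3},
  {"tx": -0.001,"ty": 0.001,"tz": 0.08,"yaw": 0.003,"grip": 0.3},
  {"tx": -0.001,"ty": 0.001,"tz": 0.11,"yaw": 0.003,"grip": 0.3},
  {"tx": -0.001,"ty": 0.001,"tz": 0.128,"yaw": 0.003,"grip": 0.3},
  {"tx": -0.001,"ty": 0.001,"tz": 0.128,"yaw": 0.003,"grip": 0.3},
])

```text
time: 8.07
tool_pos: [0.5093, -0.1011, 0.022]
tool_rot: [-3.139, -0.001, 1.462]
contact_force: [0.4, -0.3, -0.9]
opening: 0.0598
```

>>> apply_moves([
  {"tx": 0.01,"ty": 0,"tz": 0,"yaw": 0,"grip": 0.3},
  {"tx": 0.018,"ty": 0,"tz": 0,"yaw": 0,"grip": 0.3},
  {"tx": 0.024,"ty": 0,"tz": 0,"yaw": 0,"grip": 0.3},
  {"tx": 0.03,"ty": 0,"tz": 0,"yaw": 0,"grip": 0.3},
  {"tx": 0.036,"ty": 0,"tz": 0,"yaw": 0,"grip": 0.3},
  {"tx": 0.042,"ty": 0,"tz": 0,"yaw": 0,"grip": 0.3},
  {"tx": 0.048,"ty": 0,"tz": 0,"yaw": 0,"grip": 0.3},
  {"tx": 0.054,"ty": 0,"tz": 0,"yaw": 0,"grip": 0.3},
])

```text
time: 9.07
tool_pos: [0.5164, -0.0476, 0.0234]
tool_rot: [3.141, 0.0, 1.461]
contact_force: [0.1, -2.9, 0.9]
opening: 0.0597
```

```bash
python3 - <<'E'
from look import *
delta(-.083,-.0025,.023,1.463)
carton("scene","3");carton("side","3");carton("wrist","3")
E
```

```text
t 9.07 now rack [-0.0823 -0.095 ] z 0.0234 yaw 1.461 F [ 0.1 -2.9  0.9] -> d [ 0.0925 -0.0009  0.0003] yaw -0.002
scene 3 463 ((-77.89839172363281, -57.727745056152344), (52.361854553222656, 112.28768157958984), 89.7444839477539) range [-132.  -80.] [-24. -32.]
scene 3 161 ((42.32223892211914, -32.98754119873047), (48.388614654541016, 46.80040740966797), 23.87883949279785) range [ 19. -56.] [64. -9.]
side 3 110 ((-61.65932846069336, -79.58717346191406), (35.86872100830078, 65.4508056640625), 65.69804382324219) range [ -97. -106.] [-37. -67.]
wrist 3 42542 ((-80.54771423339844, -63.393775939941406), (68.06367492675781, 111.10013580322266), 89.8153305053711) range [-134.  -84.] [-27. -30.]
wrist 3 401 ((4.379927635192871, -0.08478307723999023), (11.577583312988281, 5.23400354385376), 5.594449043273926) range [-1. -3.] [8. 2.]
wrist 3 342 ((4.183743953704834, -66.23329162597656), (10.886277198791504, 4.354288101196289), 21.670595169067383) range [ -1. -70.] [  9. -65.]
```

View pics/wrist3.png

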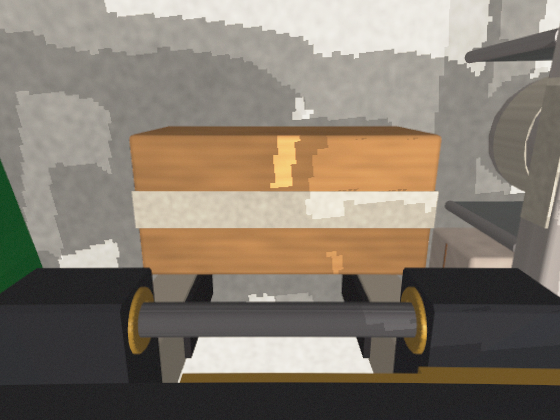

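The carton is now square to the rack, with its centre about 37.5 mm ahead of the TCP. I'll keep pushing sideways.

>>> apply_moves([
  {"tx": 0.007,"ty": 0,"tz": 0,"yaw": 0,"grip": 0.3},
  {"tx": 0.014,"ty": 0,"tz": 0,"yaw": 0,"grip": 0.3},
  {"tx": 0.021,"ty": 0,"tz": 0,"yaw": 0,"grip": 0.3},
  {"tx": 0.028,"ty": 0,"tz": 0,"yaw": 0,"grip": 0.3},
  {"tx": 0.035,"ty": 0,"tz": 0,"yaw": 0,"grip": 0.3},
  {"tx": 0.042,"ty": 0,"tz": 0,"yaw": 0,"grip": 0.3},
  {"tx": 0.049,"ty": 0,"tz": 0,"yaw": 0,"grip": 0.3},
  {"tx": 0.056,"ty": 0,"tz": 0,"yaw": 0,"grip": 0.3},
])

```text
time: 10.22
tool_pos: [0.5223, 0.0084, 0.0232]
tool_rot: [3.142, -0.0, 1.461]
contact_force: [1.2, -0.8, -0.5]
opening: 0.0599
```

>>> apply_moves([
  {"tx": 0.007,"ty": 0,"tz": 0,"yaw": 0,"grip": 0.3},
  {"tx": 0.014,"ty": 0,"tz": 0,"yaw": 0,"grip": 0.3},
  {"tx": 0.02,"ty": 0,"tz": 0,"yaw": 0,"grip": 0.3},
  {"tx": 0.025,"ty": 0,"tz": 0,"yaw": 0,"grip": 0.3},
  {"tx": 0.029,"ty": 0,"tz": 0,"yaw": 0,"grip": 0.3},
  {"tx": 0.032,"ty": 0,"tz": 0,"yaw": 0,"grip": 0.3},
  {"tx": 0.033,"ty": 0,"tz": 0,"yaw": 0,"grip": 0.3},
])

```text
time: 11.1
tool_pos: [0.5259, 0.0408, 0.0232]
tool_rot: [3.141, -0.0, 1.461]
contact_force: [0.1, -1.4, -0.7]
opening: 0.0598
```

```bash
python3 - <<'E'
from look import *
delta(-.083,-.0035,.023,1.463)
carton("scene","4");carton("wrist","4")
E
```

```text
t 11.1 now rack [-0.0824 -0.0061] z 0.0232 yaw 1.461 F [ 0.1 -1.4 -0.7] -> d [ 0.0026 -0.0006  0.0002] yaw -0.002
scene 4 441 ((-78.990234375, 34.080265045166016), (115.1270980834961, 46.298770904541016), 0.2708169221878052) range [-131.   12.] [-23.  57.]
scene 4 164 ((42.68691635131836, -33.44624328613281), (48.20174789428711, 47.461910247802734), 77.7390365600586) range [ 19. -57.] [66. -9.]
wrist 4 42455 ((-80.05790710449219, 24.701919555664062), (111.51419830322266, 68.46975708007812), 0.012135340832173824) range [-133.    4.] [-27.  59.]
wrist 4 316 ((0.32630622386932373, 67.63959503173828), (3.0219922065734863, 4.986924171447754), 0.5460883378982544) range [-1. 65.] [ 2. 70.]
```

View pics/wrist4.png

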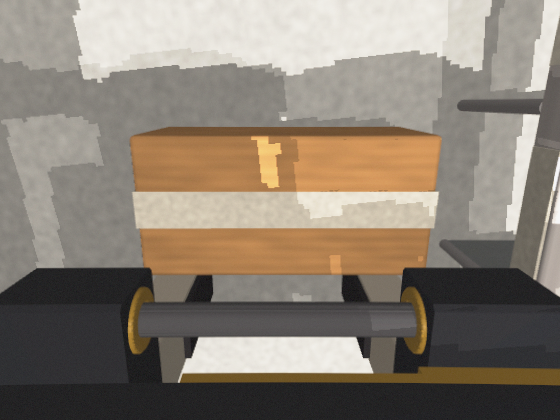

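Centre is at y ≈ 0.032. I'll nudge 2 mm more, back off, lift and go behind it.

>>> apply_moves([
  {"tx": 0.001,"ty": 0,"tz": 0,"yaw": 0,"grip": 0.3},
  {"tx": 0.002,"ty": 0,"tz": 0,"yaw": 0,"grip": 0.3},
  {"tx": 0.002,"ty": 0,"tz": 0,"yaw": 0,"grip": 0.3},
  {"tx": -0.01,"ty": 0,"tz": 0,"yaw": 0,"grip": 0.3},
  {"tx": -0.02,"ty": 0,"tz": -0.01,"yaw": 0,"grip": 0.3},
  {"tx": -0.02,"ty": 0,"tz": -0.06,"yaw": 0,"grip": 0.3},
  {"tx": -0.02,"ty": 0,"tz": -0.12,"yaw": 0,"grip": 0.3},
  {"tx": -0.02,"ty": 0,"tz": -0.13,"yaw": 0,"grip": -0.65},
])

```text
time: 12.2
tool_pos: [0.526, 0.0199, 0.158]
tool_rot: [3.133, -0.0, 1.46]
contact_force: [-0.3, 0.5, -0.9]
opening: 0.0537
```

```bash
python3 - <<'E'
from look import *
delta(-.165,.034,.023,3.034)
carton("scene","5");carton("side","5")
E
```

```text
t 12.2 now rack [-0.0801 -0.0269] z 0.158 yaw 1.46 F [-0.3  0.5 -0.9] -> d [ 0.0606 -0.0862  0.1343] yaw -1.574
scene 5 558 ((-77.48004150390625, 31.68670654296875), (54.845848083496094, 114.01036834716797), 89.89949798583984) range [-131.    5.] [-23.  59.]
scene 5 161 ((41.97000503540039, -32.8768310546875), (46.43858337402344, 46.57648849487305), 24.425535202026367) range [ 19. -57.] [ 65. -10.]
side 5 529 ((-80.66971588134766, 34.57048797607422), (59.77215576171875, 113.01189422607422), 89.96553039550781) range [-136.    7.] [-27.  62.]
```

>>> apply_moves([
  {"tx": 0.02,"ty": -0.03,"tz": 0,"yaw": -0.18,"grip": -0.65},
  {"tx": 0.04,"ty": -0.06,"tz": 0,"yaw": -0.36,"grip": -0.65},
  {"tx": 0.06,"ty": -0.086,"tz": 0,"yaw": -0.54,"grip": -0.65},
  {"tx": 0.061,"ty": -0.086,"tz": 0,"yaw": -0.72,"grip": -0.65},
  {"tx": 0.061,"ty": -0.086,"tz": 0,"yaw": -0.9,"grip": -0.65},
  {"tx": 0.061,"ty": -0.086,"tz": 0,"yaw": -1.08,"grip": -0.65},
  {"tx": 0.061,"ty": -0.086,"tz": 0,"yaw": -1.26,"grip": -0.65},
  {"tx": 0.061,"ty": -0.086,"tz": 0,"yaw": -1.44,"grip": -0.65},
])

```text
time: 13.3
tool_pos: [0.4437, 0.0906, 0.1514]
tool_rot: [-3.141, -0.004, 2.907]
contact_force: [0.4, 0.0, -0.8]
opening: 0.0161
```

>>> apply_moves([
  {"tx": 0,"ty": 0,"tz": 0,"yaw": -0.134,"grip": -0.65},
  {"tx": 0,"ty": 0,"tz": 0,"yaw": -0.134,"grip": -0.65},
  {"tx": 0,"ty": 0,"tz": 0,"yaw": -0.134,"grip": -0.65},
])

```text
time: 13.68
tool_pos: [0.4444, 0.0908, 0.1524]
tool_rot: [-3.141, -0.002, 3.032]
contact_force: [0.1, -0.2, 0.5]
opening: 0.0164
```

```bash
python3 - <<'E'
from look import *
delta(-.165,.034,.025,3.034);print(robot.observe()["opening"])
im,d,W,rk=carton("wrist","6")
E
```

```text
t 13.68 now rack [-0.1689  0.0348] z 0.1524 yaw 3.032 F [ 0.1 -0.2  0.5] -> d [-0.0041 -0.0007  0.1274] yaw -0.002
0.016434871492189647
wrist 6 1826 ((-47.49589538574219, 34.40556335449219), (35.352684020996094, 51.236717224121094), 0.7633908987045288) range [-64.  11.] [-31.  58.]
wrist 6 1784 ((-116.35430145263672, 34.30207061767578), (40.06123733520508, 38.46141815185547), 0.940158486366272) range [-136.   20.] [-97.  48.]
```

View pics/wrist6.png

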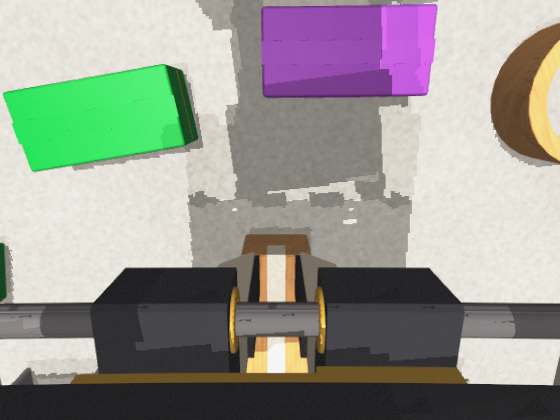

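Carton and hand are in line (y 0.0343 against 0.0348). Descend and push in.

>>> apply_moves([
  {"tx": -0.002,"ty": -0.0005,"tz": 0.04,"yaw": -0.002,"grip": -0.65},
  {"tx": -0.002,"ty": -0.0005,"tz": 0.08,"yaw": -0.002,"grip": -0.65},
  {"tx": -0.002,"ty": -0.0005,"tz": 0.11,"yaw": -0.002,"grip": -0.65},
  {"tx": -0.002,"ty": -0.0005,"tz": 0.127,"yaw": -0.002,"grip": -0.65},
  {"tx": -0.002,"ty": -0.0005,"tz": 0.127,"yaw": -0.002,"grip": -0.65},
])

```text
time: 14.35
tool_pos: [0.4459, 0.0901, 0.0251]
tool_rot: [-3.141, -0.003, 3.036]
contact_force: [0.4, 0.5, 0.4]
opening: 0.0162
```

>>> apply_moves([
  {"tx": -0.01,"ty": 0,"tz": 0,"yaw": 0,"grip": -0.65},
  {"tx": -0.017,"ty": 0,"tz": 0,"yaw": 0,"grip": -0.65},
  {"tx": -0.023,"ty": 0,"tz": 0,"yaw": 0,"grip": -0.65},
  {"tx": -0.029,"ty": 0,"tz": 0,"yaw": 0,"grip": -0.65},
  {"tx": -0.035,"ty": 0,"tz": 0,"yaw": 0,"grip": -0.65},
  {"tx": -0.041,"ty": 0,"tz": 0,"yaw": 0,"grip": -0.65},
  {"tx": -0.046,"ty": 0,"tz": 0,"yaw": 0,"grip": -0.65},
  {"tx": -0.05,"ty": 0,"tz": 0,"yaw": 0,"grip": -0.65},
])

```text
time: 15.35
tool_pos: [0.4968, 0.0849, 0.0262]
tool_rot: [3.142, -0.0, 3.037]
contact_force: [-2.3, -0.1, 2.7]
opening: 0.0162
```

```bash
python3 - <<'E'
from look import *
delta(-.03,.034,.025,3.034)
carton("scene","7");carton("side","7")
E
```

```text
t 15.35 now rack [-0.1161  0.0346] z 0.0262 yaw 3.037 F [-2.3 -0.1  2.7] -> d [-0.0861 -0.0009  0.0011] yaw 0.003
scene 7 481 ((-59.63704299926758, 31.99627685546875), (95.71795654296875, 54.467681884765625), 0.3484812080860138) range [-105.    6.] [-13.  59.]
scene 7 173 ((42.14485549926758, -33.05360794067383), (47.298580169677734, 46.858726501464844), 20.76187515258789) range [ 19. -57.] [65. -9.]
side 7 159 ((-3.531203269958496, 28.86607551574707), (79.88973999023438, 48.93845748901367), 58.241188049316406) range [-43.  -1.] [ 6. 70.]
side 7 92 ((51.60213088989258, -19.670944213867188), (74.70426940917969, 42.01944351196289), 57.72506332397461) range [ 37. -55.] [87.  3.]
```

View pics/side7.png

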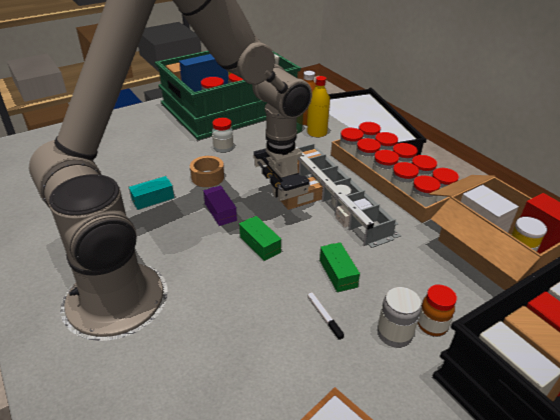

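The side view shows the carton straight ahead of gap 3, right at the mouth. I'll keep pushing.

>>> apply_moves([
  {"tx": -0.006,"ty": 0,"tz": 0,"yaw": 0,"grip": -0.65},
  {"tx": -0.012,"ty": 0,"tz": 0,"yaw": 0,"grip": -0.65},
  {"tx": -0.018,"ty": 0,"tz": 0,"yaw": 0,"grip": -0.65},
  {"tx": -0.024,"ty": 0,"tz": 0,"yaw": 0,"grip": -0.65},
  {"tx": -0.03,"ty": 0,"tz": 0,"yaw": 0,"grip": -0.65},
  {"tx": -0.036,"ty": 0,"tz": 0,"yaw": 0,"grip": -0.65},
  {"tx": -0.042,"ty": 0,"tz": 0,"yaw": 0,"grip": -0.65},
  {"tx": -0.047,"ty": 0,"tz": 0,"yaw": 0,"grip": -0.65},
])

```text
time: 16.45
tool_pos: [0.5437, 0.08, 0.0262]
tool_rot: [3.142, 0.0, 3.037]
contact_force: [-1.4, 0.0, 0.1]
opening: 0.0162
```

```bash
python3 - <<'E'
from look import *
delta(-.03,.034,.025,3.034)
carton("scene","8",(-.12,.1,.0,.068))
E
```

```text
t 16.45 now rack [-0.0689  0.0348] z 0.0262 yaw 3.037 F [-1.4  0.   0.1] -> d [-0.0389 -0.0009  0.0012] yaw 0.003
scene 8 249 ((-40.55054473876953, 32.10115432739258), (59.70322799682617, 53.07592010498047), 1.8023124933242798) range [-61.   6.] [-12.  58.]
scene 8 227 ((35.58283996582031, 32.758087158203125), (55.36442565917969, 38.32953643798828), 89.12761688232422) range [17.  5.] [54. 59.]
```

View pics/scene8.png

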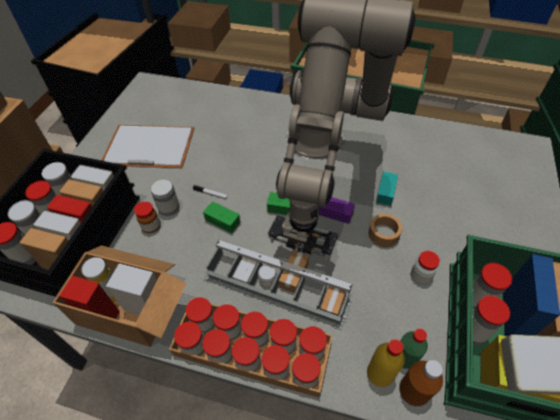

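The carton is in the gap with no binding, and about 39 mm is left.

>>> apply_moves([
  {"tx": -0.006,"ty": 0,"tz": 0,"yaw": 0,"grip": -0.65},
  {"tx": -0.012,"ty": 0,"tz": 0,"yaw": 0,"grip": -0.65},
  {"tx": -0.018,"ty": 0,"tz": 0,"yaw": 0,"grip": -0.65},
  {"tx": -0.023,"ty": 0,"tz": 0,"yaw": 0,"grip": -0.65},
  {"tx": -0.028,"ty": 0,"tz": 0,"yaw": 0,"grip": -0.65},
  {"tx": -0.032,"ty": 0,"tz": 0,"yaw": 0,"grip": -0.65},
  {"tx": -0.035,"ty": 0,"tz": 0,"yaw": 0,"grip": -0.65},
  {"tx": -0.036,"ty": 0,"tz": 0,"yaw": 0,"grip": -0.65},
])

```text
time: 17.5
tool_pos: [0.5792, 0.0762, 0.0263]
tool_rot: [3.142, -0.0, 3.037]
contact_force: [-2.7, -0.4, 1.4]
opening: 0.0164
```

>>> apply_moves([
  {"tx": -0.001,"ty": 0,"tz": 0,"yaw": 0,"grip": -0.65},
  {"tx": -0.002,"ty": 0,"tz": 0,"yaw": 0,"grip": -0.65},
  {"tx": -0.0025,"ty": 0,"tz": 0,"yaw": 0,"grip": -0.65},
  {"tx": -0.0025,"ty": 0,"tz": 0,"yaw": 0,"grip": -0.65},
])

```text
time: 18.0
tool_pos: [0.5817, 0.076, 0.0262]
tool_rot: [3.141, 0.0, 3.037]
contact_force: [-2.9, -0.3, 1.8]
opening: 0.016
```

```bash
python3 - <<'E'
from look import *
delta(-.03,.034,.025,3.034)
E
```

```text
t 18.0 now rack [-0.0308  0.0349] z 0.0262 yaw 3.037 F [-2.9 -0.3  1.8] -> d [-0.0008 -0.0009  0.0012] yaw 0.003
```

Not at the stop yet, so small steps until the force rises.

>>> apply_moves([
  {"tx": -0.001,"ty": 0,"tz": 0,"yaw": 0,"grip": -0.65},
  {"tx": -0.0015,"ty": 0,"tz": 0,"yaw": 0,"grip": -0.65},
  {"tx": -0.0015,"ty": 0,"tz": 0,"yaw": 0,"grip": -0.65},
])

```text
time: 18.38
tool_pos: [0.5818, 0.076, 0.0261]
tool_rot: [-3.141, -0.003, 3.037]
contact_force: [-6.7, 0.4, 4.1]
opening: 0.0162
```

>>> apply_moves([
  {"tx": -0.001,"ty": 0,"tz": 0,"yaw": 0,"grip": -0.65},
  {"tx": -0.0015,"ty": 0,"tz": 0,"yaw": 0,"grip": -0.65},
  {"tx": -0.0015,"ty": 0,"tz": 0,"yaw": 0,"grip": -0.65},
])

```text
time: 18.75
tool_pos: [0.5818, 0.076, 0.0262]
tool_rot: [-3.141, -0.006, 3.037]
contact_force: [-11.9, 1.2, 8.2]
opening: 0.0164
```

It stalled at the expected depth and the force rose to 12 N, so it's against the back plate. I'll back off, lift clear and check.

>>> apply_moves([
  {"tx": 0.01,"ty": 0,"tz": 0,"yaw": 0,"grip": -0.65},
  {"tx": 0.03,"ty": 0,"tz": 0,"yaw": 0,"grip": -0.65},
  {"tx": 0.05,"ty": 0,"tz": -0.02,"yaw": 0,"grip": -0.65},
  {"tx": 0.07,"ty": 0,"tz": -0.06,"yaw": 0,"grip": -0.65},
  {"tx": 0.09,"ty": 0,"tz": -0.12,"yaw": 0,"grip": -0.65},
  {"tx": 0.12,"ty": 0.03,"tz": -0.16,"yaw": 0,"grip": -0.65},
  {"tx": 0.14,"ty": 0.08,"tz": -0.18,"yaw": 0,"grip": -0.65},
  {"tx": 0.14,"ty": 0.13,"tz": -0.18,"yaw": 0,"grip": -0.65},
])

```text
time: 19.75
tool_pos: [0.4594, 0.2212, 0.209]
tool_rot: [3.139, 0.006, 3.036]
contact_force: [1.0, -0.4, -0.5]
opening: 0.0159
```

```bash
python3 - <<'E'
from look import *
delta(-.03,.034,.025,3.034)
for n in("scene","side"):
    im,d,W,rk=carton(n,"9",(-.12,.1,.0,.068))
    r0,c0=(170,190) if n=="scene" else (130,250)
    cv2.imwrite(f"pics/{n}9z.png",cv2.resize(im[r0:r0+150,c0:c0+190],None,fx=4,fy=4,interpolation=cv2.INTER_CUBIC)[:,:,::-1])
    # before/after compare
    W0=np.load(n+"W.npz")["W"]
    cal=robot.get_calibration(n)
    # expected carton top corners
    b=cv2.imread(f"pics/{n}9z.png")
    q=[(pix(cal,[*r2w(x,y),.048])[0]+.5-[r0,c0])*4 for x,y in((-.02,.007),(-.02,.061),(.09,.061),(.09,.007))]
    cv2.polylines(b,[np.array(q)[:,::-1].astype(np.int32)],True,(0,0,255),1);cv2.imwrite(f"pics/{n}9o.png",b)
    a=cv2.imread(f"pics/{n}0.png").astype(int);df=np.abs(a-im[:,:,::-1].astype(int)).max(2)>60
    nl,lab,st,ce=cv2.connectedComponentsWithStats(df.astype(np.uint8));print([s.tolist() for s in st[1:] if s[4]>40])
E
```

```text
t 19.75 now rack [-0.168  0.166] z 0.209 yaw 3.036 F [ 1.  -0.4 -0.5] -> d [-0.1365 -0.1329  0.1845] yaw 0.002
scene 9 458 ((53.95471954345703, 30.74346351623535), (58.731475830078125, 78.29096221923828), 89.00592803955078) range [17.  6.] [92. 59.]
[[353, 0, 39, 36, 1102], [447, 0, 18, 13, 100], [424, 10, 14, 6, 52], [439, 14, 23, 5, 60], [468, 16, 20, 10, 72], [519, 28, 15, 14, 44], [491, 32, 39, 28, 560], [358, 35, 35, 13, 296], [394, 37, 9, 14, 91], [468, 36, 12, 10, 59], [349, 38, 8, 18, 105], [369, 46, 34, 37, 684], [478, 57, 43, 27, 712], [296, 74, 10, 21, 89], [351, 74, 7, 14, 76], [340, 79, 9, 17, 91], [354, 82, 50, 30, 854], [401, 90, 12, 24, 179], [474, 91, 21, 9, 79], [463, 93, 36, 19, 242], [335, 103, 21, 11, 102], [441, 104, 70, 52, 1064], [334, 110, 13, 16, 163], [365, 114, 45, 31, 481], [342, 137, 42, 35, 422], [337, 147, 15, 9, 95], [327, 161, 71, 53, 1385], [334, 218, 38, 34, 613], [256, 226, 24, 31, 155], [274, 273, 24, 19, 192]]
side 9 182 ((66.68315124511719, 41.13296127319336), (55.63895797729492, 54.40305709838867), 3.522606372833252) range [40. 14.] [89. 67.]

[... 331 characters left out ...]
9, 840], [76, 45, 28, 6, 81], [78, 74, 20, 10, 136], [213, 77, 11, 9, 78], [231, 80, 24, 13, 191], [81, 85, 30, 9, 55], [24, 95, 43, 12, 96], [94, 95, 11, 14, 113], [238, 100, 29, 22, 296], [18, 122, 47, 44, 1187], [119, 147, 25, 22, 105], [0, 152, 10, 41, 126], [139, 156, 25, 28, 153], [16, 165, 63, 66, 662], [324, 170, 23, 12, 160], [204, 174, 48, 30, 472], [307, 177, 16, 12, 94], [149, 181, 23, 10, 66], [306, 183, 16, 19, 124], [126, 192, 8, 17, 74], [153, 197, 52, 31, 777], [0, 198, 61, 63, 1476], [302, 202, 21, 11, 67], [294, 205, 35, 16, 100], [89, 211, 24, 26, 67], [102, 210, 25, 29, 427], [289, 211, 45, 29, 545], [83, 212, 21, 21, 73], [159, 268, 13, 20, 98], [10, 273, 65, 44, 1777]]
```

View pics/scene9o.png

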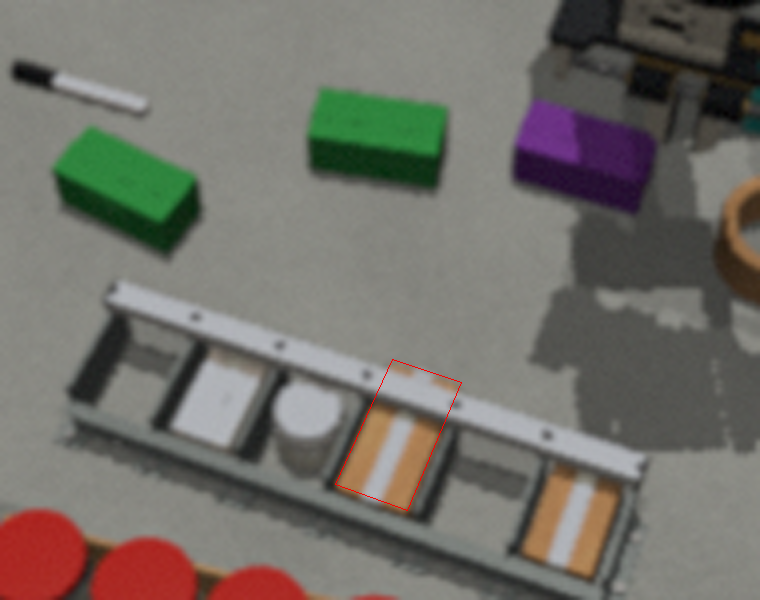

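View pics/side9o.png

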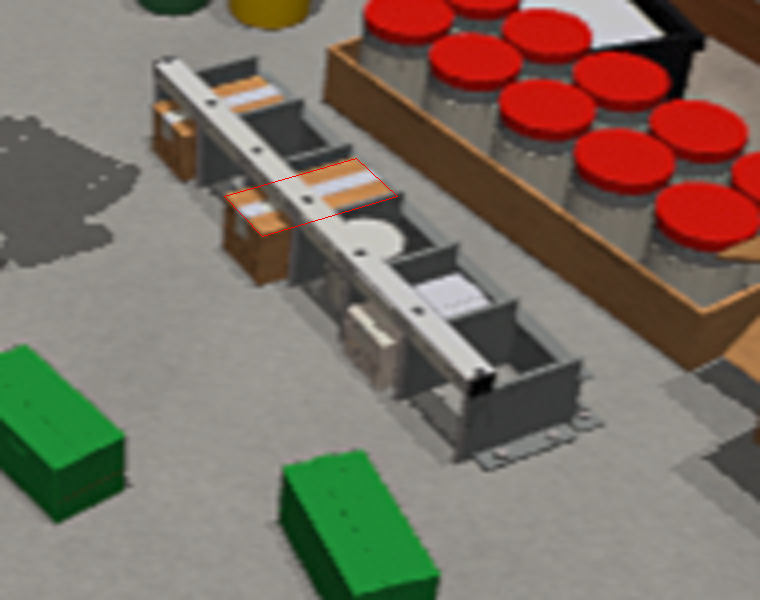

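View pics/scene9.png

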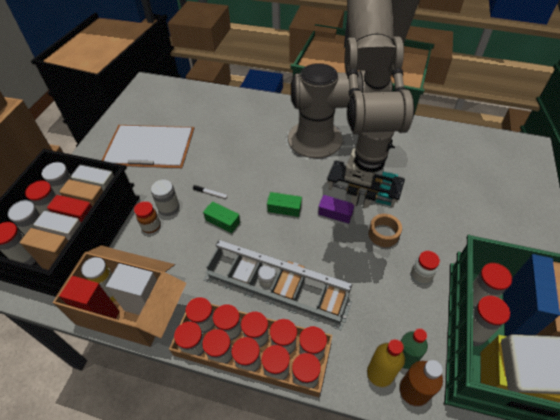

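Both views show the carton in the third gap. Its outline matches the predicted home outline, the stock and the decoys haven't moved, and the hand is clear.

```bash
python3 -c "
from cell import robot
print(robot.observe()['time'],robot.hand_in())"
```

```text
the job is handed in; nothing more can be done
19.85 None
```

The carton is fully home in the third gap, and the job is handed in at 19.9 s of the 64 s allowed.

- **Counting run:** I ran the closed fingertips along the rail top from its left-hand end at about 6 N. I stopped and paused 1.6 mm short of the middle of the third gap.
- **Pushing:** I pushed the carton sideways with two open fingertips, which also squared it up to the rack. I then pushed it lengthways into the gap with both fingertips on its near end. It was never gripped, lifted or tipped.
- **Reaching the back plate:** The carton stopped at the expected depth, and the push force climbed to 12 N with no further movement.

**Last checks:** The scene and side pictures both show the carton on its predicted home outline, within about 2 mm. The stock and the green and purple boxes look unmoved, and the hand is up and clear. In the scene picture the turquoise box is partly hidden by the hand, which never went down near it. An automatic before-and-after image comparison also flagged the arm and its moving shadow, so I judged the bystanders by eye instead. No check failed.

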